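Gauge a cassette, draw it out and show its contacts to the inspection camera

ROBOT

A 6-joint arm with a two-finger parallel gripper is mounted at the origin on the work surface. World frame = base frame: x ahead of the robot, y to its left, z up, the work surface at z = 0. Lengths are in mm, angles in rad, forces in N, time in s.
With the tool pointing down it reaches from about 300 to 950 mm from the base axis. Payload 3.1 kg.
Tool frame: the origin (TCP) lies at the very end of the fingers, on their centre line; the grasp point (between the pads) lies 19 mm behind it (arm.hold_point_z is the distance from the TCP to the grasp point, in mm); z points along the fingers, y is the direction in which the jaws open and shut (so a half turn about z gives the same grasp; the last joint's range is limited). The gripper opens to 85 mm and grips with 20 to 120 N. Pads are 22 mm wide; open, the fingers measure 114 mm over their backs; the gripper's body (76 mm by 85 mm) begins 54 mm behind the grasp point. The pads swing forward as they close: fully open they stand 13 mm farther back than shut.
Start: joints at [1.057, 0.308, 1.634, -0, 1.2, -0.07], TCP at [268.384, 564.448, 231.272] pointing down, gripper open.
Joint ranges: [-3.06, 3.06], [-0.79, 1.96], [0.05, 2.63], [-1.19, 4.34], [0.05, 2.64], [-2.94, 2.94]. Speed limits (rad/s): [2.79, 2.79, 3.14, 3.14, 3.14, 3.14].

INTERFACE

Orientations are given as a unit quaternion [x, y, z, w].
In Python, from rig import arm gives the robot as it stands. The module is installed in compiled form; this text tells all that it offers.
- The arm moves only by the shell command python3 -m jog 'ROWS' [FORCE]. ROWS is text: rows parted by semicolons, each of 7 numbers parted by spaces: the closure, from -1 (fully open) to 1 (shut), then the shift along the tool's x, y, z in mm, then the turn, a rotation vector about the tool's x, y, z in rad. A call has exactly 5 rows; each row shifts and turns the commanded pose from where the row before left it, along the tool's axes as they then stand; what a row does not reach is not made up. A row lasts 1/10 s, in which the tool goes at most 50 mm and 8.59 degrees, less where a joint would pass 70% of its speed; a pose out of reach is approached as far as the arm can. A call with a gripper value outside its range is refused whole. The fingers move at their own pace and stop on an object; FORCE is the grip in N (left out, the last holds). Time passes only in rows, so rows that do not move let the fingers close, or fill a call up. It gives the time, the measured TCP pose, the force and the opening at its end, in the units of the state.
- arm.observe(): the state, without advancing time (a new reading comes with each control period).
- arm.read_camera(name): name is "side" or "top" or "wrist"; returns the picture (384x512x3 uint8, blue, green, red); there is no depth.
- arm.camera_info(name): a dict with "mtx" (3x3 intrinsics, pixels), "eye" and "attitude" of the camera in the world. Camera axes: x right, y down, z forward; pixel columns grow to the right and rows downward; lengths in mm; the calibration is good to about 2 mm. A picture is of the moment at which its call begins: read the wrist's pose just before it. camera_info takes no time and is no camera call; for the wrist camera it gives the pose at the moment of the call.
- arm.job_done(): hands the job in, once; it reports no verdict.
The state is a dict: "time_s": time; "joint_pos": joint angles; "qd": joint speeds; "effort": joint torques, N m; "eef_pos": TCP position; "ee_rot": TCP orientation; "wrist_force": force on the tool from outside, world axes, zero at the start; "ft_torque": the same for the moment, N m; "finger_gap": opening from 0.0 (shut) to 1.0 (fully open).
Only numpy, scipy, OpenCV 4.12 (cv2) and the standard library are available. Lean on these libraries where they do the work, as an engineer would, in place of code of your own. Each camera call takes 0.05 s, during which the arm holds its last target. There are 200 camera calls.

TASK

Press the blue knob down until the gauge's foot rests firmly on the seated blue cassette, keep it there about a second and let it spring back up. Then slide the blue cassette out of the open end of its dock by its tab, lift it, and tip it so that its contact side (the underside) squarely faces the inspection camera's lens, centred on the line of sight and about 15 cm from the lens. Finish while still holding it there, raised and still; leave the purple dock's cassette and gauge alone and do not shift the other things on the table.

Things in the scene. Friction and masses are not known exactly. Their poses are not given: they have to be found in the camera images.
- blue_dock: fixed white bay 200 x 160 x 40 mm with blue disc and blue gauge knob. Origin: underside centre, on the table; z up, x points away from the open end. Cassette lies on its deck (z 40) in a 47 mm channel, walls 20 high, x -60 to 60, back stop x 56, open at -x. Bridge over its rear (x 25 to 50, y +-52, z 96 to 108 mm) bars lifting: slide it 35 mm or more to -x first
- blue_cassette: black cassette 110 x 44 x 30 mm, 0.1 to 0.2 kg, with upright blue grip tab 30 (x) x 14 (y) mm, centred at x -22, z 30 to 65 mm. Origin: underside centre (brass contacts there); z out of its top. Starts in the blue dock at dock (0, 0, 40 mm), axes as the dock's
- blue_gauge (a joint): sprung slide of the blue dock's gauge, in m: 0 fully up, grows as the blue knob is pressed straight down, 0.030 at the end stop. Its rubber foot meets the seated cassette's top at 0.015. The spring (140 N/m) pushes up with about 1.4 N at 0 and 3.5 N at 0.015, and returns it when let go
- blue_knob (a point): centre of the top face of the blue gauge knob (24 mm dia, 12 mm high), 140 mm above the table when up; at dock x = +37.5 mm, y = 0
- blue_foot (a point): rubber foot of the blue gauge, a disc 18 mm dia, 5 mm thick, under the bridge, moving with the knob. Point: centre of its underside, 85 mm above the table when up
- purple_dock: second dock, same shape, sizes and axes as the blue one, with purple disc and knob; leave alone. Origin: underside centre
- purple_cassette: to be left alone: black cassette 110 x 44 x 30 mm, 0.1 to 0.2 kg, with upright purple grip tab 30 (x) x 14 (y) mm, centred at x -22, z 30 to 65 mm. Origin: underside centre (brass contacts there); z out of its top. Starts in the purple dock at dock (0, 0, 40 mm), axes as the dock's
- purple_gauge (a joint): to be left alone: sprung slide of the purple dock's gauge, in m: 0 fully up, grows as the purple knob is pressed straight down, 0.030 at the end stop. Its rubber foot meets the seated cassette's top at 0.015. The spring (140 N/m) pushes up with about 1.4 N at 0 and 3.5 N at 0.015, and returns it when let go
- camera_stand: fixed inspection camera stand on the far side of the table: dark base plate 130 x 100 x 12 mm (x from -35 to +95 mm of the origin) and an upright. Origin: on the table; x points away from the lens side, z up. The highest point of the camera is about 140 mm above the table
- camera_head: inspection camera: white box with a black lens barrel 40 mm dia. Origin: centre of the lens's front face, 125 mm above the table; its z axis is the line of sight, out of the lens: towards the robot's side and 45 degrees upward; y is level
- dish: bystander, stands loose on the table: lidded clear dish, dia 92 mm, 18 mm high. Origin: its underside
- reagent: bystander, stands loose on the table: bottle dia 56 mm, 120 mm high, blue cap. Origin: its underside
- amber_jar: bystander, stands loose on the table: amber jar dia 60 mm, 80 mm high. Origin: its underside
- driver: bystander, stands loose on the table: screwdriver lying on the table. Origin: its underside
- tip_box: bystander, stands loose on the table: blue box 120 x 85 x 55 mm (x, y, z). Origin: its underside
Things that resemble listed ones, but are neither listed nor needed, are in the scene too. Leave any pink look-alike of the blue_cassette alone.

How it is judged (in metres and radians):
On the way, in this order (a step that is already met when the one before it is completed fails the run):
1. the blue gauge's foot is pressed on the seated blue cassette for half a second (value of joint blue_gauge above 0.013 m and contact force between blue_gauge and blue_cassette above 1 N and x of blue_cassette in the frame of blue_dock above -0.01 m), for 0.5 s.
2. the blue gauge is back up (value of joint blue_gauge below 0.004 m), for 0.1 s.
3. the blue cassette is drawn out and lifted, held by the fingers (height (world z) of blue_cassette above 0.12 m and contact force between the fingers and blue_cassette above 1 N and contact force between blue_cassette and blue_dock below 0.05 N), for 0.2 s.
At the end, for the whole second after the job is handed in: Fingers hold the blue cassette still, clear of docks and camera, over 150 mm up; underside within 15 degrees of square to the lens, its centre 100 to 200 mm out and within 35 mm of the line of sight each way; blue gauge up; purple cassette within 10 mm, bystanders 30 mm of their starts (contact force between the fingers and blue_cassette above 1 N and height (world z) of blue_cassette above 0.15 m and angle between the z axis of blue_cassette and the z axis of camera_head, either way round below 0.26 rad and angle between blue_cassette's own z axis and vertical below 1.2 rad and z of blue_cassette in the frame of camera_head between 0.1 and 0.2 m and x of blue_cassette in the frame of camera_head between -0.035 and 0.035 m and y of blue_cassette in the frame of camera_head between -0.035 and 0.035 m and linear speed of blue_cassette below 0.03 m/s and angular speed of blue_cassette below 0.2 rad/s and value of joint blue_gauge below 0.004 m and contact force between blue_cassette and blue_dock below 0.05 N and contact force between blue_cassette and purple_dock below 0.05 N and contact force between blue_cassette and camera_stand below 0.05 N and distance of purple_cassette from where it was at the start of the episode below 0.01 m and distance of each of dish, reagent, amber_jar, driver, tip_box from where it was at the start of the episode below 0.03 m); the arm keeps its last pose, push and grip.
It fails at once if the purple cassette is shifted by over 10 mm (distance of purple_cassette from where it was at the start of the episode above 0.01 m).
It fails at once if the purple gauge is pressed (value of joint purple_gauge above 0.008 m).
It fails at once if a bystander is shifted by over 30 mm (distance of any of dish, reagent, amber_jar, driver, tip_box from where it was at the start of the episode above 0.03 m).
It also fails if it takes over 51 s, if anything falls off the work surface, if the arm or the gripper's body presses on something with over 40 N, if the wrist force passes 120 N, or if a joint passes its speed limit or range.

## Working session

There is one attempt and no reset: what is moved stays moved. The work goes in short steps, Python scripts to look and compute and a shell command to move; the robot and the scene stay as the last step left them, time stands still between calls to the robot, and variables do not carry over. Pictures are saved under pics/ and viewed, about 8 in all and at most 12, crops included, and the job is handed in when it is done.

```bash
mkdir -p pics
python3 - <<'E'
from rig import arm
import cv2,numpy as np
np.set_printoptions(precision=4,suppress=True)
print(arm.observe())
for n in("top","side"):
    i=arm.camera_info(n);print(n,i)
    cv2.imwrite(f"pics/{n}0.png",arm.read_camera(n))
E
```

```text
{'time_s': 0.0, 'joint_pos': array([ 1.0573,  0.309 ,  1.6352, -0.    ,  1.1997, -0.0697]), 'qd': array([-0.0002, -0.0006,  0.0005,  0.0006,  0.0018, -0.0005]), 'effort': array([  0.0019, -41.5248, -27.6672,   0.    ,   0.0103,   0.    ]), 'eef_pos': array([267.9781, 563.736 , 230.0529]), 'ee_rot': array([ 0.2201,  0.9755, -0.0011, -0.0003]), 'wrist_force': array([-0.274 , -0.0362,  0.7838]), 'ft_torque': array([-0.0533,  0.0161,  0.0075]), 'finger_gap': 1.0000310709660563}
top {'mtx': array([[364.5827,   0.    , 255.9577],
       [  0.    , 364.5827, 190.8203],
       [  0.    ,   0.    ,   1.    ]]), 'eye': array([ 381.0135,  -25.664 , 1284.5679]), 'attitude': array([-0.6981,  0.7127, -0.0483,  0.049 ])}
side {'mtx': array([[440.0398,   0.    , 263.246 ],
       [  0.    , 440.0398, 190.5882],
       [  0.    ,   0.    ,   1.    ]]), 'eye': array([  548.9768, -1052.25  ,   713.3846]), 'attitude': array([ 0.8669, -0.0222, -0.0004, -0.498 ])}
```

View pics/top0.png

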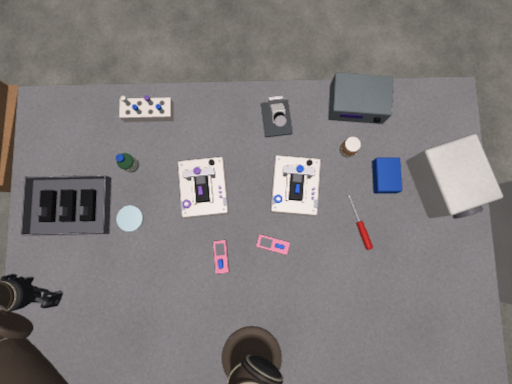

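View pics/side0.png

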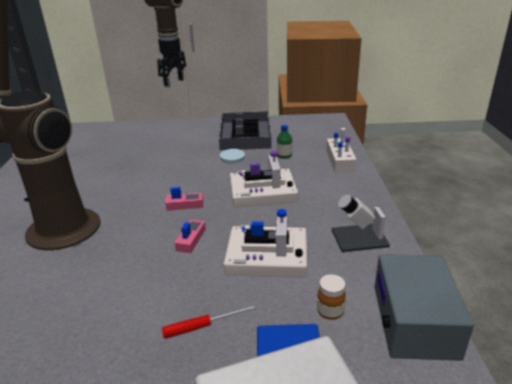

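The top view has the blue dock at about (297,185), the purple dock at (203,187), the inspection camera at (277,115), the jar at (351,146) and the driver at (360,225). In both views +x is roughly image up in the top picture. Next I'll measure the details.

```bash
cat > h.py <<'E'
import numpy as np,cv2
from scipy.spatial.transform import Rotation as R
np.set_printoptions(precision=3,suppress=True)
def ray(i,u,v):
    d=R.from_quat(i["attitude"]).as_matrix()@np.linalg.inv(i["mtx"])@np.array([u,v,1.])
    return np.array(i["eye"]),d/np.linalg.norm(d)
def plane(i,u,v,z):
    e,d=ray(i,u,v);return e+d*(z-e[2])/d[2]
def two(i,p,j,q):
    e,d=ray(i,*p);f,g=ray(j,*q)
    s=np.linalg.lstsq(np.c_[d,-g],f-e,rcond=None)[0]
    a,b=e+s[0]*d,f+s[1]*g;return (a+b)/2,np.linalg.norm(a-b)
def proj(i,P):
    c=R.from_quat(i["attitude"]).as_matrix().T@(np.asarray(P,float)-i["eye"]);c=np.array(i["mtx"])@c;return c[:2]/c[2]
def blobs(im,lo,hi,x0,y0,x1,y1,amin=4):
    m=cv2.inRange(cv2.cvtColor(im,cv2.COLOR_BGR2HSV),lo,hi)[y0:y1,x0:x1]
    n,l,s,c=cv2.connectedComponentsWithStats(m)
    return [(int(s[k,4]),(c[k]+[x0,y0]).round(1),s[k,:4]+[x0,y0,0,0]) for k in range(1,n) if s[k,4]>=amin]
E
python3 - <<'E'
from h import *
from rig import arm
t=cv2.imread("pics/top0.png");s=cv2.imread("pics/side0.png")
it,is_=arm.camera_info("top"),arm.camera_info("side")
B=((105,120,60),(122,255,255))
for n,im,i,box in(("top",t,it,(265,145,330,220)),("side",s,is_,(215,200,315,280))):
    for a,c,b in blobs(im,*B,*box): print(n,a,c,b,[plane(i,*c,z) for z in(40,105,140)])
# white dock outline in top
g=cv2.inRange(cv2.cvtColor(t,cv2.COLOR_BGR2HSV),(0,0,150),(180,60,255))
m=np.zeros_like(g);m[150:220,265:328]=g[150:220,265:328]
r=cv2.minAreaRect(cv2.findNonZero(m));print(r)
print([plane(it,*p,40) for p in cv2.boxPoints(r)])
a=cv2.resize(t[90:220,255:335],None,fx=4.5,fy=4.5,interpolation=cv2.INTER_CUBIC)
b=cv2.resize(s[185:280,220:395],None,fx=2.5,fy=2.5,interpolation=cv2.INTER_CUBIC)
o=np.zeros((585,800,3),np.uint8);o[:,:360]=a;o[:b.shape[0],361:361+b.shape[1]]=b[:,:439]
cv2.imwrite("pics/c1.png",o)
E
```

```text
top 35 [299.6 168.2] [297 165   6   7] [array([ 629.785, -179.423,   40.   ]), array([ 616.792, -171.393,  105.   ]), array([ 609.796, -167.069,  140.   ])]
top 48 [297.  188.5] [295 184   5  10] [array([ 558.728, -167.821,   40.   ]), array([ 549.446, -160.397,  105.   ]), array([ 544.449, -156.399,  140.   ])]
top 30 [277.6 198.7] [274 195   8   8] [array([524.735, -99.928,  40.   ]), array([517.229, -96.049, 105.   ]), array([513.187, -93.961, 140.   ])]
side 67 [281.2 212.3] [277 209  10   9] [array([623.056, -22.906,  40.   ]), array([ 615.905, -122.265,  105.   ]), array([ 612.055, -175.767,  140.   ])]
side 187 [256.7 228. ] [250 221  14  15] [array([552.749, -94.062,  40.   ]), array([ 552.384, -186.554,  105.   ]), array([ 552.188, -236.357,  140.   ])]
side 9 [242.9 228.3] [242 227   3   4] [array([516.154, -92.864,  40.   ]), array([ 519.323, -185.471,  105.   ]), array([ 521.029, -235.336,  140.   ])]
((295.8551940917969, 184.73794555664062), (47.00374221801758, 56.80311584472656), 4.763641834259033)
[array([482.643, -72.981,  40.   ]), array([680.396, -94.596,  40.   ]), array([ 663.   , -257.527,   40.   ]), array([ 465.97 , -232.481,   40.   ])]
```

View pics/c1.png

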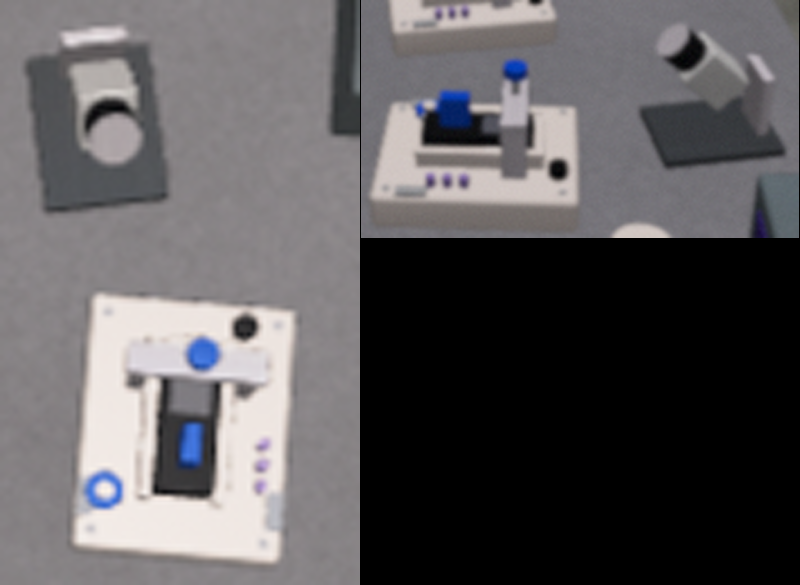

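The crop shows the seated cassette with its tab, the knob on the bridge and the lens disc. The lens is at about top px (280.6,120.7) and side px (346,203.8). The stand base corners are also visible.

Run:
```python
from h import *
from rig import arm
it,is_=arm.camera_info("top"),arm.camera_info("side")
print("knob",two(it,(299.6,167.8),is_,(281.2,211.3)))
print("lens",two(it,(280.6,120.7),is_,(346,203.8)),plane(it,280.6,120.7,125))
c=lambda p:(np.array(p)+.5)/4.5+[255,90]-.5
D=[plane(it,*c(p),40)[:2] for p in((94,294),(297,311),(282,562),(75,546))]
S=[plane(it,*c(p),12)[:2] for p in((27,60),(148,43),(167,198),(47,210))]
for n,Q in(("dock",D),("stand",S)):
    Q=np.array(Q);x=Q[0]+Q[1]-Q[2]-Q[3];y=Q[0]+Q[3]-Q[1]-Q[2]
    print(n,Q.mean(0),np.linalg.norm(x)/2,np.linalg.norm(y)/2,np.degrees([np.arctan2(x[1],x[0]),np.arctan2(-y[0],y[1])]))
    print(Q)
```

```text
knob (array([ 612.162, -167.436,  137.296]), np.float64(1.0217384827177893))
lens (array([ 779.09 , -112.986,  116.1  ]), np.float64(4.746500624830772)) [ 773.573 -112.195  125.   ]
dock [ 572.813 -165.453] 195.96972213428697 157.61052546780104 [-5.863 -5.871]
[[ 678.693  -97.019]
 [ 661.878 -253.906]
 [ 467.628 -233.784]
 [ 483.054  -77.103]]
stand [ 822.739 -105.059] 128.37847707503542 97.86748825903894 [5.402 5.903]
[[ 880.502  -49.791]
 [ 892.785 -148.241]
 [ 762.76  -159.225]
 [ 754.91   -62.978]]
```

```bash
python3 -m jog '1 0 0 0 0 0 -0.115; 1 0 0 0 0 0 -0.115; 1 0 0 0 0 0 -0.11; 1 -12 -20 0 0 0 0; 1 -24 -40 0 0 0 0' 40
python3 -m jog '1 -24 -40 0 0 0 0; 1 -24 -40 0 0 0 0; 1 -24 -40 0 0 0 0; 1 -24 -40 0 0 0 0; 1 -24 -40 0 0 0 0'
python3 -m jog '1 -24 -40 0 0 0 0; 1 -24 -40 0 0 0 0; 1 -24 -40 0 0 0 0; 1 -24 -40 0 0 0 0; 1 -24 -40 0 0 0 0'
```

```text
time_s: 0.6
eef_pos: [297.2, 502.2, 230.7]
ee_rot: [0.05, 0.999, 0.001, -0.0]
wrist_force: [1.9, 0.0, -0.2]
finger_gap: 0.145
time_s: 1.1
eef_pos: [396.7, 287.8, 230.9]
ee_rot: [0.052, 0.999, -0.0, -0.0]
wrist_force: [0.7, -0.5, 0.2]
finger_gap: 0.003
time_s: 1.6
eef_pos: [495.4, 76.5, 231.0]
ee_rot: [0.052, 0.999, 0.0, -0.0]
wrist_force: [0.6, 1.2, -0.3]
finger_gap: 0.0
```

```bash
python3 -m jog '1 -24 -40 0 0 0 0; 1 -24 -40 0 0 0 0; 1 -24 -40 0 0 0 0; 1 -18 -30 0 0 0 0; 1 0 0 0 0 0 0'
python3 - <<'E'
from h import *
from rig import arm
i=arm.camera_info("wrist");im=arm.read_camera("wrist");cv2.imwrite("pics/w1.png",im)
it=arm.camera_info("top");cv2.imwrite("pics/t1.png",arm.read_camera("top"))
print(i["eye"],arm.observe()["eef_pos"],proj(i,(611,-168,140)))
for a,c,b in blobs(im,(105,120,60),(122,255,255),0,0,512,384,60): print(a,c,b,[plane(i,*c,z) for z in(40,105,140)])
E
```

```text
time_s: 2.1
eef_pos: [570.6, -84.4, 230.9]
ee_rot: [0.054, 0.999, -0.001, 0.0]
wrist_force: [-0.3, 0.6, 0.6]
finger_gap: -0.003
[490.765 -74.62  373.318] [568.71 -80.69 230.47] [146.942 259.089]
485 [228.7 121. ] [214 107  30  30] [array([ 525.418, -100.549,   40.   ]), array([518.66 , -95.493, 105.   ]), array([515.021, -92.77 , 140.   ])]
996 [156.2 167.7] [143 147  28  43] [array([ 562.997, -178.163,   40.   ]), array([ 548.911, -157.971,  105.   ]), array([ 541.326, -147.099,  140.   ])]
775 [148.3 256. ] [132 241  32  31] [array([ 658.988, -205.794,   40.   ]), array([ 626.183, -180.214,  105.   ]), array([ 608.519, -166.44 ,  140.   ])]
```

View pics/w1.png

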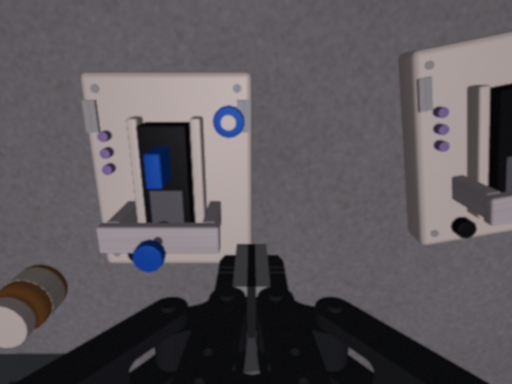

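The wrist view shows the knob at px (148,257). That matches the earlier estimate: knob at about (610.5,-167). The amber jar at lower left is well clear.

```bash
python3 -m jog '1 -20 -35 0 0 0 0; 1 -20 -35 0 0 0 0; 1 -10 -12 0 0 0 0; 1 0 0 35 0 0 0; 1 0 0 35 0 0 0'
python3 -m jog '1 0 0 0 0 0 0;1 0 0 0 0 0 0;1 0 0 0 0 0 0;1 0 0 0 0 0 0;1 0 0 0 0 0 0'
python3 - <<'E'
from rig import arm
o=arm.observe();print(o["eef_pos"],o["ee_rot"],o["wrist_force"])
E
```

```text
time_s: 2.7
eef_pos: [611.6, -166.1, 162.0]
ee_rot: [0.052, 0.999, -0.0, 0.002]
wrist_force: [-0.2, -0.5, -1.5]
finger_gap: -0.001
time_s: 3.2
eef_pos: [611.7, -167.1, 163.4]
ee_rot: [0.052, 0.999, -0.0, 0.002]
wrist_force: [0.2, -0.4, 0.3]
finger_gap: 0.002
[ 611.67220868 -167.05899836  163.41637311] [ 5.17186071e-02  9.98660177e-01 -4.59041997e-04  1.68110910e-03] [ 0.15519148 -0.38176314  0.31292998]
```

```bash
python3 -m jog '1 0 0 10 0 0 0;1 0 0 10 0 0 0;1 0 0 6 0 0 0;1 0 0 6 0 0 0;1 0 0 4 0 0 0'
python3 -m jog '1 0 0 2 0 0 0;1 0 0 2 0 0 0;1 0 0 0 0 0 0;1 0 0 0 0 0 0;1 0 0 0 0 0 0'
```

```text
time_s: 3.7
eef_pos: [610.3, -166.9, 124.9]
ee_rot: [0.052, 0.999, 0.0, -0.0]
wrist_force: [-3.8, 1.0, 29.8]
finger_gap: 0.004
time_s: 4.2
eef_pos: [610.4, -166.9, 125.0]
ee_rot: [0.052, 0.999, 0.0, -0.0]
wrist_force: [-7.3, 2.6, 18.0]
finger_gap: 0.002
```

```bash
python3 -m jog '1 0 0 0 0 0 0;1 0 0 0 0 0 0;1 0 0 0 0 0 0;1 0 0 0 0 0 0;1 0 0 0 0 0 0'
python3 -m jog '1 0 0 0 0 0 0;1 0 0 0 0 0 0;1 0 0 0 0 0 0;1 0 0 0 0 0 0;1 0 0 0 0 0 0'
python3 -m jog '1 0 0 -5 0 0 0;1 0 0 -10 0 0 0;1 0 0 -20 0 0 0;1 0 0 -20 0 0 0;1 0 0 -20 0 0 0'
python3 -m jog '-1 0 0 0 0 0 0;-1 0 0 0 0 0 0;-1 0 0 0 0 0 0;-1 0 0 0 0 0 0;-1 0 0 0 0 0 0'
python3 - <<'E'
from h import *
from rig import arm
it,js=arm.camera_info("top"),arm.camera_info("side")
s=arm.read_camera("side");cv2.imwrite("pics/s2.png",s)
for a,c,b in blobs(s,(105,120,60),(122,255,255),215,200,315,280): print(a,c,b)
print(arm.observe()["eef_pos"])
E
```

```text
time_s: 4.7
eef_pos: [610.4, -167.0, 125.0]
ee_rot: [0.052, 0.999, 0.0, -0.0]
wrist_force: [-7.2, 1.9, 18.1]
finger_gap: -0.003
time_s: 5.2
eef_pos: [610.4, -167.0, 125.0]
ee_rot: [0.052, 0.999, 0.0, -0.0]
wrist_force: [-7.4, 2.3, 17.2]
finger_gap: -0.001
time_s: 5.7
eef_pos: [610.0, -166.8, 196.2]
ee_rot: [0.052, 0.999, 0.0, -0.001]
wrist_force: [-0.7, -0.0, -0.2]
finger_gap: -0.001
time_s: 6.2
eef_pos: [609.7, -166.7, 194.9]
ee_rot: [0.052, 0.999, 0.0, -0.001]
wrist_force: [0.1, -0.2, 0.1]
finger_gap: 0.85
67 [281.2 212.3] [277 209  10   9]
187 [256.7 228. ] [250 221  14  15]
9 [243.1 228.7] [242 227   3   4]
[ 609.916 -166.739  195.175]
```

The knob is back at its starting pixel, so the gauge has sprung up. Now the tab.

```bash
python3 -m jog '-1 30 0 0 0 0 0;-1 29 0 0 0 0 0;-1 0 0 30 0 0 0;-1 0 0 30 0 0 0;-1 0 0 20 0 0 0'
python3 -m jog '-1 0 0 20 0 0 0;-1 0 0 15 0 0 0;-1 0 0 0 0 0 0;-1 0 0 0 0 0 0;-1 0 0 0 0 0 0'
python3 - <<'E'
from h import *
from rig import arm
i=arm.camera_info("wrist");im=arm.read_camera("wrist")
s=arm.read_camera("side")[150:280,190:330];s=cv2.resize(s,(413,384),interpolation=cv2.INTER_CUBIC)
cv2.imwrite("pics/w3.png",np.hstack([im[:,70:440],s]));print(arm.observe()["eef_pos"])
E
```

```text
time_s: 6.75
eef_pos: [550.4, -160.4, 114.3]
ee_rot: [0.052, 0.999, 0.0, -0.001]
wrist_force: [-0.5, 1.4, -0.1]
finger_gap: 1.0
time_s: 7.25
eef_pos: [552.9, -161.2, 82.5]
ee_rot: [0.052, 0.999, -0.0, 0.001]
wrist_force: [-0.4, -0.2, -0.1]
finger_gap: 1.003
[ 552.862 -161.21    82.624]
```

View pics/w3.png

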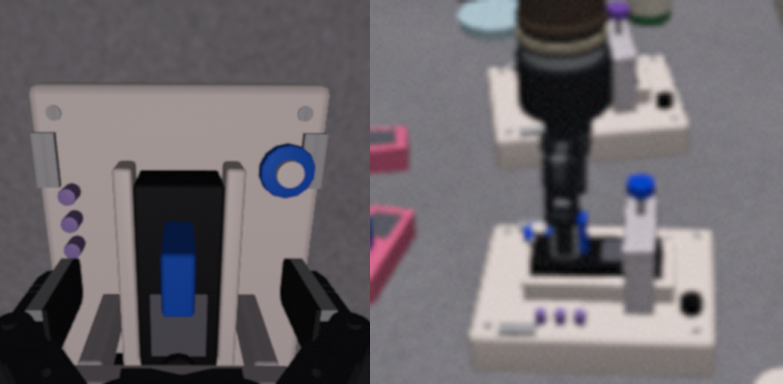

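The tab (column 178 in the crop) is centred between the jaws at about columns 75 and 285. I'll descend 7 mm and close.

```bash
python3 -m jog '-1 0 0 7 0 0 0;-1 0 0 0 0 0 0;0 0 0 0 0 0 0;1 0 0 0 0 0 0;1 0 0 0 0 0 0' 60
python3 -m jog '1 0 0 0 0 0 0;1 0 0 0 0 0 0;1 0 0 0 0 0 0;1 0 0 0 0 0 0;1 0 0 0 0 0 0'
```

```text
time_s: 7.85
eef_pos: [551.8, -160.8, 74.3]
ee_rot: [0.052, 0.999, -0.0, 0.0]
wrist_force: [-0.4, -0.1, 1.1]
finger_gap: 0.513
time_s: 8.35
eef_pos: [551.7, -160.8, 74.1]
ee_rot: [0.052, 0.999, -0.0, -0.0]
wrist_force: [-0.1, -1.8, -1.5]
finger_gap: 0.156
```

```bash
python3 -m jog '1 5 0 0 0 0 0;1 10 0 0 0 0 0;1 15 0 0 0 0 0;1 15 0 0 0 0 0;1 10 0 0 0 0 0'
python3 -m jog '1 5 0 0 0 0 0;1 0 0 0 0 0 0;1 0 0 -5 0 0 0;1 0 0 -10 0 0 0;1 0 0 -15 0 0 0'
python3 -m jog '1 0 0 -30 0 0 0;1 0 0 -35 0 0 0;1 0 0 -35 0 0 0;1 0 0 -30 0 0 0;1 0 0 -10 0 0 0'
```

```text
time_s: 8.85
eef_pos: [495.5, -154.8, 74.2]
ee_rot: [0.052, 0.999, 0.0, -0.0]
wrist_force: [0.2, -0.5, -2.2]
finger_gap: 0.151
time_s: 9.35
eef_pos: [492.0, -154.4, 104.4]
ee_rot: [0.052, 0.999, 0.0, -0.001]
wrist_force: [0.3, -0.5, -1.2]
finger_gap: 0.158
time_s: 9.85
eef_pos: [495.0, -155.5, 249.2]
ee_rot: [0.052, 0.999, -0.001, 0.004]
wrist_force: [0.9, -0.6, -2.2]
finger_gap: 0.153
```

```bash
python3 -m jog '1 0 0 0 0 0 -0.07;1 0 0 0 0 0 -0.07;1 0 0 0 0 0 -0.06;1 0 0 0 0 -0.105 0;1 0 0 0 0 -0.13 0'
python3 -m jog '1 0 0 0 0 -0.13 0;1 0 0 0 0 -0.13 0;1 0 0 0 0 -0.13 0;1 0 0 0 0 -0.1 0;1 0 0 0 0 -0.06 0'
python3 -m jog '1 0 0 0 0 0 0;1 0 0 0 0 0 0;1 0 0 0 0 0 0;1 0 0 0 0 0 0;1 0 0 0 0 0 0'
python3 - <<'E'
from h import *
from rig import arm
o=arm.observe();M=R.from_quat(o["ee_rot"]).as_matrix();print(o["eef_pos"],o["joint_pos"],"\n",M)
cz=np.array([-.7037,-.069,.7071]);print("align deg",np.degrees(np.arccos(-M[:,2]@cz)))
print("target shift tool",M.T@(np.array([630,-125,239.])-o["eef_pos"]))
it,js=arm.camera_info("top"),arm.camera_info("side")
a=arm.read_camera("top")[70:230,220:350];s=arm.read_camera("side")[120:290,190:410]
o=np.hstack([cv2.resize(a,(325,400)),cv2.resize(s,(475,400))]);cv2.imwrite("pics/h1.png",o)
E
```

```text
time_s: 10.35
eef_pos: [493.3, -154.4, 243.9]
ee_rot: [-0.048, 0.992, 0.006, 0.119]
wrist_force: [-0.5, -0.1, -1.4]
finger_gap: 0.153
time_s: 10.85
eef_pos: [491.9, -144.3, 251.7]
ee_rot: [-0.033, 0.93, 0.018, 0.367]
wrist_force: [-0.6, 1.3, -1.3]
finger_gap: 0.151
time_s: 11.35
eef_pos: [495.7, -145.1, 256.5]
ee_rot: [-0.039, 0.929, 0.015, 0.369]
wrist_force: [0.8, -0.1, -1.9]
finger_gap: 0.152
[ 495.682 -145.082  256.472] [-0.665 -0.247  2.34   0.887  0.646 -2.94 ] 
 [[-0.725 -0.083  0.683]
 [-0.061  0.997  0.057]
 [-0.686  0.    -0.728]]
align deg 1.8422618139075997
target shift tool [-86.654   8.799 105.658]
```

View pics/h1.png

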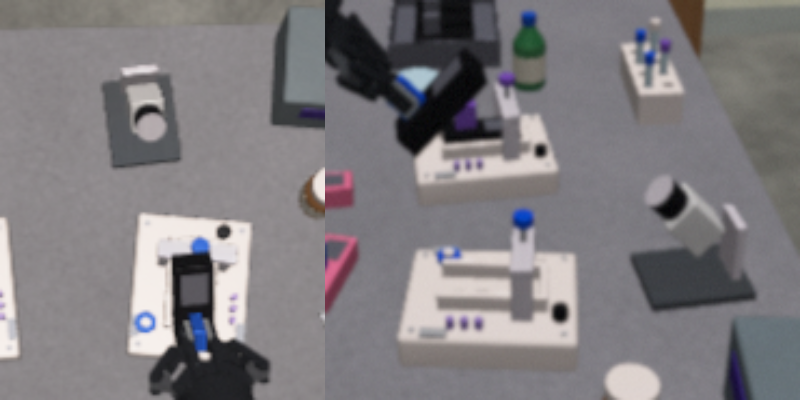

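The tilted cassette is held firmly, with the tab in the jaws and the bay empty. Joint 6 sits near its range limit here, but moving outward should relax it.

```bash
python3 -m jog '1 -10 1 12 0 0 0;1 -17 2 20 0 0 0;1 -17 2 20 0 0 0;1 -17 2 20 0 0 0;1 -10 1 12 0 0 0'
python3 -m jog '1 -10 1 12 0 0 0;1 -6 0 10 0 0 0;1 0 0 0 0 0 0;1 0 0 0 0 0 0;1 0 0 0 0 0 0'
python3 - <<'E'
from h import *
from rig import arm
o=arm.observe();M=R.from_quat(o["ee_rot"]).as_matrix();print(o["eef_pos"],o["joint_pos"],"\n",M)
cz=np.array([-.7037,-.069,.7071]);print("align deg",np.degrees(np.arccos(-M[:,2]@cz)))
print("target shift tool",M.T@(np.array([630,-125,239.])-o["eef_pos"]))
it,js=arm.camera_info("top"),arm.camera_info("side")
a=arm.read_camera("top")[70:230,220:350];s=arm.read_camera("side")[120:290,190:410]
o=np.hstack([cv2.resize(a,(325,400)),cv2.resize(s,(475,400))]);cv2.imwrite("pics/h2.png",o)
E
```

```text
time_s: 11.95
eef_pos: [605.3, -127.5, 244.0]
ee_rot: [-0.039, 0.929, 0.016, 0.369]
wrist_force: [-0.4, -0.5, -1.4]
finger_gap: 0.153
time_s: 12.45
eef_pos: [629.5, -124.8, 238.7]
ee_rot: [-0.038, 0.929, 0.016, 0.369]
wrist_force: [-0.5, 0.1, -1.7]
finger_gap: 0.147
[ 629.505 -124.758  238.749] [-0.433  0.041  2.127  0.903  0.446 -2.814] 
 [[-0.725 -0.083  0.683]
 [-0.06   0.997  0.057]
 [-0.686  0.001 -0.728]]
align deg 1.8536904024665002
target shift tool [-0.517 -0.281  0.142]
```

View pics/h2.png

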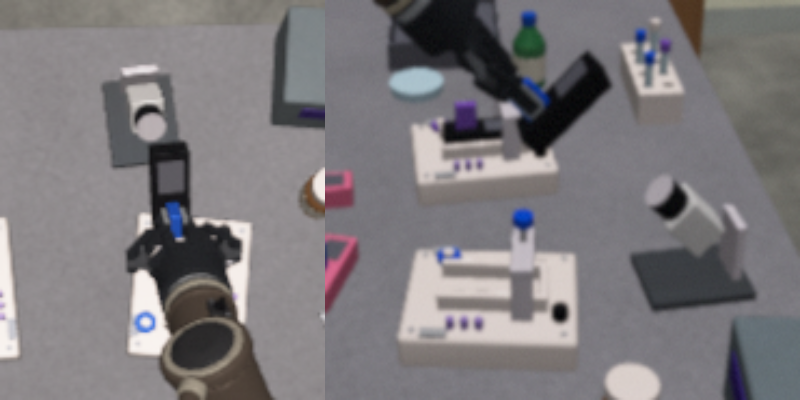

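Run:
```python
from h import *
from rig import arm
it,js=arm.camera_info("top"),arm.camera_info("side")
P,g=two(it,(288.4,142),js,(301.2,162.5));print("seen body centre",P,g,"expect 658,-122,242")
L=np.array([775,-111,125.]);cz=np.array([-.7037,-.069,.7071]);y=np.array([-.098,.995,0]);x=np.cross(y,cz)
d=P-15*cz-L;print("in cam frame x,y,z",d@x,d@y,d@cz)
o=arm.observe();M=R.from_quat(o["ee_rot"]).as_matrix();d=o["eef_pos"]+34*M[:,2]-22*M[:,0]-L
print("from TCP",d@x,d@y,d@cz)
c=lambda u,v:((u-325)*220/475+190,v*170/400+120)
print("lens px",proj(js,L),"seen",c(665,197),proj(it,L),"seen",(220+149*.4,70+124*.4))
print(np.abs(o["qd"]).max(),o["time_s"])
# bystanders / purple unchanged?
a=cv2.imread("pics/side0.png");b=arm.read_camera("side")
for n,bx in(("purple knob/tab",(240,145,300,190)),("jar cap",(315,275,350,320))):
    x0,y0,x1,y1=bx;print(n,cv2.absdiff(a,b)[y0:y1,x0:x1].mean())
```

```text
seen body centre [ 665.494 -124.151  244.943] 4.278819940943038 expect 658,-122,242
in cam frame x,y,z 6.8366379158966515 -2.35857599440629 147.77941283081645
from TCP -1.6099473285182249 -0.27171006039688417 149.3126953857599
lens px [343.579 200.744] seen (347.47368421052636, 203.725) [280.225 120.29 ] seen (279.6, 119.6)
0.004064431741679918 12.55
purple knob/tab 34.55925925925926
jar cap 6.462010582010582
```

```bash
python3 -c "
from rig import arm
o=arm.observe();print(o['finger_gap'],abs(o['qd']).max(),o['joint_pos']);print(arm.job_done())"
```

```text
0.15884905932339824 0.001881658575184253 [-0.43312207  0.04037637  2.12654159  0.90315919  0.44546503 -2.81433888]
the job is handed in; nothing more can be done
None
```

I handed the job in at about 12.6 s, with the blue cassette still held in front of the inspection camera; no verdict was reported.

- **Gauge:** I pressed the blue knob down 15 mm and held it for about 1.3 s at roughly 18 N. After release, the knob was back at its starting pixel in the side view.
- **Draw and tip:** I gripped the blue tab with 60 N, slid the cassette 60 mm out of the dock, lifted it and tilted it 45°.
- **Final pose (from the arm's own reading):** The underside faces the lens to within about 2° and is about 149 mm out. It is less than 2 mm off the line of sight, and the arm is still. The tab is in the jaws, at a 13 mm opening.
- **Camera cross-check:** Two camera views put the cassette 7 mm and 2 mm off the line, 148 mm out. This is coarser than the arm's reading.

**What disagreed or stayed unsure:**
- **Lens position:** The side view put the lens about 4 px (roughly 1 cm) away from the position I used. That is well inside the 35 mm tolerance.
- **Joint 6:** It touched about -2.94, its range limit, while tilting. It moved back to -2.81 before I handed in.
- **Purple dock and bystanders:** My picture comparison failed for the purple dock because the arm covered part of it. It showed little change at the jar. In the last picture the visible things look in place, and no unexpected contact force showed during the carrying moves.

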